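Seat the spice jar's cap and bring the jar to the front

ROBOT

A 6-joint arm with a two-finger parallel gripper is mounted at the origin on the work surface. World frame = base frame: x ahead of the robot, y to its left, z up, the work surface at z = 0. Lengths are in m, angles in degrees, forces in N, time in s.
With the tool pointing down it reaches from about 0.35 to 0.875 m from the base axis. Payload 4.2 kg.
Tool frame: the origin (TCP) lies between the finger pads; the fingertips stand 8 mm ahead of it and the grasp point (between the pads) lies 11 mm behind it; z points along the fingers, y is the line along which they close (so a half turn about z gives the same grasp; the last joint's range is limited). The gripper opens to 85 mm and grips with 20 to 120 N. Pads are 22 mm wide; open, the fingers measure 114 mm over their backs; the gripper's body (76 mm by 85 mm) begins 54 mm behind the grasp point. The pads swing forward as they close: fully open they stand 13 mm farther back than shut.
Start: joints at [-53.537, 22.042, 0.453, 0, -68.411, -14.817], TCP at [0.231, -0.581, 0.239] pointing down, gripper open.
Joint ranges: [-179.83, 179.83], [-69.29, 118.12], [-61.27, 80.66], [-181.25, 117.63], [-171.15, -9.14], [-177.46, 177.46]. Speed limits (degrees/s): [159.86, 159.86, 180, 180, 180, 180].

INTERFACE

Orientations are given as [roll, pitch, yaw] about the fixed x, y, z axes, in that order (R = Rz(yaw) Ry(pitch) Rx(roll)).
In Python, from workcell import bot gives the robot as it stands. The module is installed in compiled form; this text tells all that it offers.
- The arm moves only by the tool step_arm, never from a script. Its argument "steps" is a list of rows, each a list of 7 numbers: the gripper's target within -1 to 1 (fully open at 1, half-way at 0, shut at -1), then the shift along the world's x, y, z in m, then the turn, a rotation vector about the world's x, y, z in degrees. A call has 1 to 20 rows; each row shifts and turns the commanded pose from where the row before left it; what a row does not reach is not made up. A row lasts 1/10 s, in which the tool goes at most 50 mm and 8.59 degrees, less where a joint would pass 70% of its speed; a pose out of reach is approached as far as the arm can. A call with a gripper value outside its range is refused whole. The fingers move at their own pace and stop on an object; "squeeze" is the grip in N (left out, the last holds). Time passes only in rows, so rows that do not move let the fingers close. It gives the time, the measured TCP pose, the force, the opening and the grip force at its end, in the units of the state.
- bot.get_state(): the state, without advancing time (a new reading comes with each control period).
- bot.read_camera(name): name is "side" or "top"; returns the picture (400x640x3 uint8, red, green, blue); there is no depth.
- bot.camera_params(name): a dict with "mtx" (3x3 intrinsics, pixels), "cam_to_world" (4x4, takes a point from camera to world coordinates). Camera axes: x right, y down, z forward; pixel columns grow to the right and rows downward; lengths in m; the calibration is good to about 2 mm. A picture is of the moment at which its call begins. camera_params takes no time and is no camera call.
- bot.hand_in(): hands the job in; it is judged then, once.
The state is a dict: "time": time; "q": joint angles; "joint_vel": joint speeds; "joint_efforts": joint torques, N m; "position": TCP position; "ee_rot": TCP orientation; "contact_force": force on the tool from outside, world axes, zero at the start; "torque": the same for the moment, N m; "gripper_width": finger opening in m; "grip_force": force on a finger pad.
Only numpy, scipy, OpenCV 4.12 (cv2) and the standard library are available. Lean on these libraries where they do the work, as an engineer would, in place of code of your own. Each camera call takes 0.05 s, during which the arm holds its last target. There are 200 camera calls.

TASK

On the spice carousel, the jar with the red cap and red band has its cap standing proud: first press that cap down until it is fully home. Then turn the carousel until that jar stands in line with the yellow pointer on the base, and finish with the gripper still firmly holding the carousel so that it stays still (do not let go at the end). Leave the baking things around it where they are.

Things in the scene. Friction and masses are not known exactly. Their poses are not given: they have to be found in the camera images.
- carousel_base: fixed round dark base of the carousel, radius 112 mm, 16 mm high; origin at the centre of its underside, on the turning axis (vertical). A yellow pointer, 30 mm wide and 12 mm high, sticks out of it along the base's own +x, to 172 mm from the axis: this is the front.
- pointer_tip (a point): the tip of the yellow pointer, 170 mm from the turning axis, 12 mm above the table
- carousel: turning part: wood disc (radius 118 mm) with five white jars (54 mm across), evenly spaced, centres 85 mm from the axis, and a middle handle. Origin on the axis, 17 mm above the table; z up; own +x points at the red-capped jar. Turns endlessly about z either way, light friction (0.15 N m), stays where left. The four other jars' caps (white, green, blue) are fixed, tops 116 mm above the table.
- handle_mid (a point): the middle of the carousel's handle, on the turning axis, 154 mm above the table: an upright dark wood paddle 14 mm thick (along the carousel's x), 60 mm wide (along its y), 40 mm high (134 to 174 mm above the table), on a 20 mm thick post. It turns with the carousel.
- red_cap_top (a point): centre of the top of the marked jar's red cap (44 mm across, 16 mm high), 85 mm from the turning axis; about 125 mm above the table when fully proud, 117.5 mm when fully home
- red_cap (a joint): how far the red cap is pressed down on its jar, m: 0 fully proud, 0.008 fully home against its stop. A tight fit: it takes about 6 N to move and stays where it is left
- cookie_star: brown five-lobed gingerbread cookie, 65 mm across, 9 mm thick; origin at the centre of its underside. Not to be disturbed.
- cookie_flower: brown six-lobed gingerbread cookie, 65 mm across, 9 mm thick; origin at the centre of its underside. Not to be disturbed.
- cutter_red: red plastic cookie cutter, open ring 64 mm across, 22 mm high; origin at the centre of its underside. Not to be disturbed.
- cutter_teal: teal plastic cookie cutter, open ring 68 mm across, 22 mm high; origin at the centre of its underside. Not to be disturbed.
- cutter_purple: purple plastic cookie cutter, open ring 60 mm across, 22 mm high; origin at the centre of its underside. Not to be disturbed.
- rolling_pin: wooden rolling pin lying on the table, 58 mm thick, 440 mm long along its y; origin at the centre of its underside. Not to be disturbed.
- mixing_bowl: steel bowl, 190 mm across, 85 mm high; origin at the centre of its underside. Not to be disturbed.
- flour_bag: upright white paper flour bag, 75 x 105 x 186 mm; origin at the centre of its underside. Not to be disturbed.

How it is judged (in metres and radians):
On the way, in this order (a step that is already met when the one before it is completed fails the run):
1. the red cap is pressed fully home (value of joint red_cap above 0.0062 m), for 0.1 s.
2. the red-capped jar is turned in line with the yellow pointer and held there (y of red_cap_top in the frame of carousel_base between -0.012 and 0.012 m and x of red_cap_top in the frame of carousel_base above 0.05 m and contact force between the fingers and carousel above 3 N and angular speed of carousel below 0.08 rad/s), for 0.3 s.
At the end, for the whole second after the job is handed in: the red cap is home (pressed at least 6.2 of its 8 mm), the centre of the red-capped jar is within 12 mm sideways of the pointer's centre line (about 8 degrees) on the pointer's side, the carousel does not turn (under 0.08 rad/s), and the fingers hold it with more than 3 N (all of step 2 and value of joint red_cap above 0.0062 m); the arm keeps its last pose, push and grip.
It fails at once if a bystander is moved by more than 25 mm (distance of any of cookie_star, cookie_flower, cutter_red, cutter_teal, cutter_purple, rolling_pin, mixing_bowl, flour_bag from where it was at the start of the episode above 0.025 m).
It also fails if it takes over 67 s, if anything falls off the work surface, if the arm or the gripper's body presses on something with over 40 N, if the wrist force passes 120 N, or if a joint passes its speed limit or range.

## Working session

There is one attempt and no reset: what is moved stays moved. The work goes in short steps, Python scripts to look and compute and a tool call to move; the robot and the scene stay as the last step left them, time stands still between calls to the robot, and variables do not carry over. Pictures are saved under pics/ and viewed, at most 10 in all, crops included, and the job is handed in when it is done.

Besides the shell and the picture viewer there is one more tool, called after "Request:" as name(argument=value, ...), one argument or row to a line, values as JSON. step_arm: Moves the arm, as the interface text tells. Its arguments: {"type":"object","properties":{"steps":{"type":"array","items":{"type":"array","items":{"type":"number"}}},"squeeze":{"type":"number"}},"required":["steps"]}

```bash
mkdir -p pics; cat > h.py <<'E'
import cv2, numpy as np
from workcell import bot
def ray(cam,u,v,z):
    p=bot.camera_params(cam);T=np.array(p["cam_to_world"]);d=T[:3,:3]@np.linalg.solve(np.array(p["mtx"]),[u,v,1.]);o=T[:3,3]
    return o+d*(z-o[2])/d[2]
def blobs(img,lo,hi,amin=30):
    hsv=cv2.cvtColor(img,cv2.COLOR_RGB2HSV);m=cv2.inRange(hsv,np.array(lo),np.array(hi))
    n,l,s,c=cv2.connectedComponentsWithStats(m)
    return [(s[i].tolist(),c[i].round(1).tolist()) for i in range(1,n) if s[i][4]>=amin]
E
python3 - <<'E'
from h import *
for c in ("top","side"):
    im=bot.read_camera(c);cv2.imwrite(f"pics/{c}0.png",im[:,:,::-1])
    print(c,np.array(bot.camera_params(c)["cam_to_world"]).round(3).tolist())
    print("yel",blobs(im,(22,120,120),(35,255,255)))
    print("red",blobs(im,(0,150,80),(6,255,255)),blobs(im,(174,150,80),(180,255,255)))
E
```

```text
top [[0.01, -0.995, 0.095, 0.498], [-1.0, -0.011, -0.009, -0.057], [0.01, -0.095, -0.995, 1.495], [0.0, 0.0, 0.0, 1.0]]
yel [([309, 180, 13, 14, 114], [315.3, 186.4])]
red [([381, 149, 96, 118, 3533], [427.2, 193.9]), ([391, 180, 12, 6, 37], [395.8, 183.1]), ([304, 236, 13, 13, 122], [310.1, 241.9])] [([382, 150, 93, 54, 2183], [424.8, 176.7]), ([390, 173, 14, 11, 99], [397.1, 177.9]), ([382, 208, 84, 58, 1873], [409.8, 247.9]), ([391, 234, 14, 14, 133], [397.3, 240.5]), ([459, 236, 17, 23, 149], [470.4, 246.3])]
side [[0.984, -0.128, 0.121, 0.481], [-0.176, -0.747, 0.642, -0.723], [0.009, -0.653, -0.757, 0.889], [0.0, 0.0, 0.0, 1.0]]
yel [([334, 225, 19, 13, 158], [343.0, 231.0])]
red [([266, 205, 16, 15, 189], [273.3, 211.9]), ([267, 225, 18, 10, 77], [276.2, 230.6]), ([319, 319, 26, 31, 254], [332.0, 333.7])] [([254, 299, 197, 101, 10415], [355.7, 352.8]), ([369, 314, 21, 19, 268], [379.1, 323.5]), ([322, 323, 22, 23, 333], [332.0, 334.3]), ([281, 330, 21, 19, 280], [290.9, 338.8])]
```

View pics/top0.png

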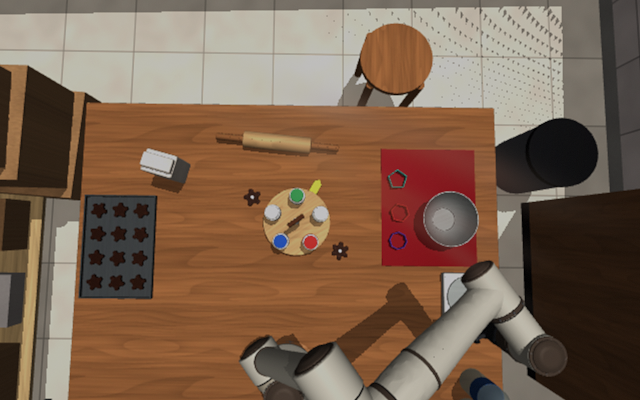

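View pics/side0.png

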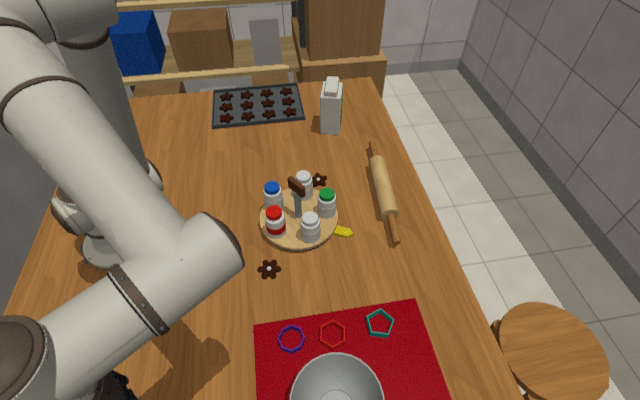

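The top view shows the carousel around (296,221), with the red cap at (310,242), the yellow pointer at (315,186) and the dark handle near (295,223). In the side view the red cap is at (273,212) and the pointer at (343,231).

```bash
python3 - <<'E'
from h import *
im=bot.read_camera("top"); s=bot.read_camera("side")
red=ray("top",310.1,241.9,.125); print("red",red, "side",ray("side",273.3,209.5,.122))
g=blobs(im[185:210,280:310],(45,80,40),(85,255,255)); b=blobs(im[230:255,268:295],(105,120,60),(125,255,255)); print(g,b)
print("blue/green",ray("top",268+b[0][1][0],230+b[0][1][1],.116),ray("top",280+g[0][1][0],185+g[0][1][1],.116))
P=[ray("top",268+b[0][1][0],230+b[0][1][1],.116),ray("top",280+g[0][1][0],185+g[0][1][1],.116),red]
A=np.array([[2*(P[i][0]-P[0][0]),2*(P[i][1]-P[0][1])] for i in (1,2)]);r=np.array([P[i][:2]@P[i][:2]-P[0][:2]@P[0][:2] for i in (1,2)])
c=np.linalg.solve(A,r);print("axis",c,[np.linalg.norm(p[:2]-c) for p in P])
# refine: known radius direction fit of angles
for n,u,v,cam in (("ptr",315.3,186.4,"top"),("ptr",343,231,"side")):
    p=ray(cam,u,v,.012);d=p[:2]-c;print(n,p,np.degrees(np.arctan2(d[1],d[0])),np.linalg.norm(d))
d=red[:2]-c;print("redang",np.degrees(np.arctan2(d[1],d[0])))
# disc
m=cv2.inRange(cv2.cvtColor(im,cv2.COLOR_RGB2HSV),np.array((10,60,150)),np.array((24,200,255)))
n,l,st,ce=cv2.connectedComponentsWithStats(m[180:265,255:340]);i=1+np.argmax(st[1:,4]);print(st[i])
pts=cv2.findContours((l==i).astype(np.uint8),0,1)[0][0];h=cv2.convexHull(pts);(x,y),rr=cv2.minEnclosingCircle(h);e=cv2.fitEllipse(h);print(x+255,y+180,rr,e,ray("top",e[0][0]+255,e[0][1]+180,.029))
w=np.hstack([cv2.resize(im[170:270,245:365],None,fx=4,fy=4,interpolation=2),cv2.resize(s[160:260,240:330],None,fx=3.5,fy=4,interpolation=2)])[:,:,::-1];cv2.imwrite("pics/z.png",w)
for k in ("position","ee_rot","gripper_width"):print(bot.get_state()[k])
for n,u,v in (("star",340.5,251),("fl",252,197)):print(n,ray("top",u,v,.009))
E
```

```text
red [ 0.45547465 -0.07401896  0.125     ] side [ 0.455309   -0.07136599  0.122     ]
[([11, 4, 12, 13, 125], [16.5, 10.0])] [([6, 5, 13, 13, 130], [11.8, 11.0])]
blue/green [0.45716308 0.02535785 0.116     ] [ 0.6092147  -0.02749144  0.116     ]
axis [ 0.52469919 -0.02549235] [np.float64(0.0845391549736577), np.float64(0.08453915497365776), np.float64(0.08453915497365772)]
ptr [ 0.64921172 -0.092097    0.012     ] -28.143362549315704 0.1412074712839192
ptr [ 0.64797271 -0.0955197   0.012     ] -29.599382378061648 0.1417751387607994
redang -144.96942706936815
[   8    8   77   67 2084]
301.8861198425293 221.26549911499023 38.92488479614258 ((45.18556594848633, 40.989990234375), (66.41577911376953, 77.14791107177734), 95.80857849121094) [ 0.52496388 -0.03972934  0.029     ]
[ 0.23046117 -0.58058763  0.23861631]
[ 1.79921031e+02 -5.25258802e-03 -1.58358221e+02]
0.08527321286479894
star [ 0.42103539 -0.18320551  0.009     ]
fl [0.60899343 0.13353687 0.009     ]
```

View pics/z.png

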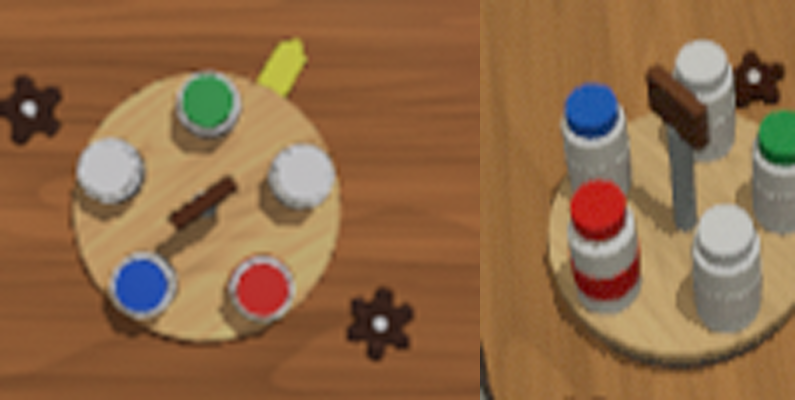

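The crop shows the paddle's long side square to the red jar's radius. The axis is at (0.525, -0.0255), the red jar at -145° and the pointer at about -29°, so the carousel needs about +116°. I'll go above the red cap with the fingers shut.

Request:
step_arm(
  steps=[
    [-1,0.0112,0.0254,0,0,0,-3.85],
    [-1,0.0112,0.0254,0,0,0,-3.85],
    [-1,0.0112,0.0254,0,0,0,-3.85],
    [-1,0.0112,0.0254,0,0,0,-3.85],
    [-1,0.0112,0.0254,0,0,0,-3.85],
    [-1,0.0112,0.0254,0,0,0,-3.85],
    [-1,0.0112,0.0254,0,0,0,-3.85],
    [-1,0.0112,0.0254,0,0,0,-3.85],
    [-1,0.0112,0.0254,0,0,0,-3.85],
    [-1,0.0112,0.0254,0,0,0,-3.85],
    [-1,0.0112,0.0254,0,0,0,-3.85],
    [-1,0.0112,0.0254,0,0,0,-3.85],
    [-1,0.0112,0.0254,0,0,0,-3.85],
    [-1,0.0112,0.0254,0,0,0,-3.85],
    [-1,0.0112,0.0254,0,0,0,-3.85],
    [-1,0.0112,0.0254,0,0,0,-3.85],
    [-1,0.0112,0.0254,0,0,0,-3.85],
    [-1,0.0112,0.0254,0,0,0,-3.85],
    [-1,0.0112,0.0254,0,0,0,-3.85],
    [-1,0.0112,0.0254,0,0,0,-3.85],
  ],
  squeeze=30,
)

```text
time: 2.2
position: [0.4547, -0.0718, 0.2393]
ee_rot: [180.0, -0.0, 124.5]
contact_force: [-0.2, 0.2, -0.2]
gripper_width: 0.0
grip_force: 0.0
```

Request:
step_arm(
  steps=[
    [-1,0,0,-0.02,0,0,0],
    [-1,0,0,-0.02,0,0,0],
    [-1,0,0,-0.02,0,0,0],
    [-1,0,0,-0.02,0,0,0],
    [-1,0,0,-0.005,0,0,0],
    [-1,0,0,0,0,0,0],
    [-1,0,0,0,0,0,0],
  ],
)

```text
time: 2.9
position: [0.4553, -0.0729, 0.1552]
ee_rot: [179.9, 0.1, 124.7]
contact_force: [-0.3, -0.4, 0.3]
gripper_width: 0.0003
grip_force: 0.0
```

```bash
python3 - <<'E'
from h import *
s=bot.get_state();print(s["time"],s["position"],s["ee_rot"],s["q"],s["contact_force"],s["gripper_width"])
im=bot.read_camera("top");t=bot.read_camera("side")
w=np.hstack([cv2.resize(im[170:290,245:365],None,fx=3.3,fy=4),cv2.resize(t[160:280,220:320],None,fx=4,fy=4)])[:,:,::-1];cv2.imwrite("pics/z2.png",w)
E
```

```text
2.9 [ 0.45525482 -0.07290047  0.155184  ] [1.79926607e+02 5.65494435e-02 1.24661051e+02] [ 1.11968576e+01  1.10292317e+01 -2.88145404e+01  2.95386657e-02
 -5.00663908e+01 -1.56554714e+02] [-0.259981   -0.39456594  0.30649754] 0.0002548090975670912
```

View pics/z2.png

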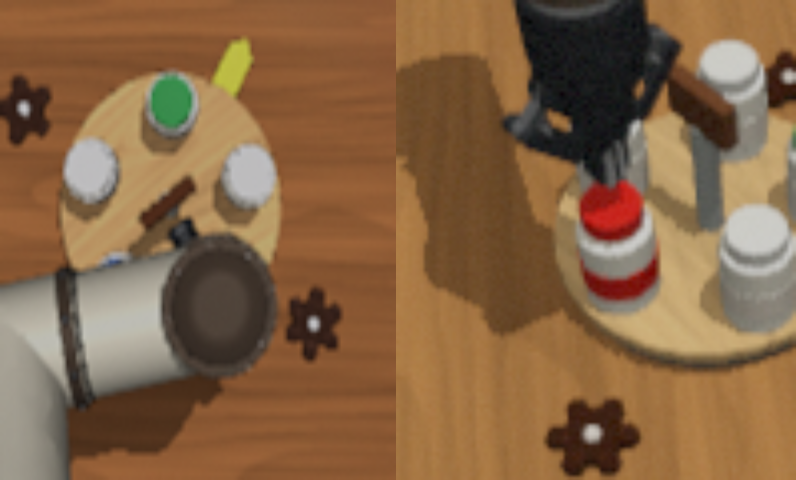

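The side view shows the shut fingertips centred over the red cap. A knuckle points towards the paddle, so I'll turn the wrist to keep it clear and then press.

Request:
step_arm(
  steps=[
    [-1,0,0,0,0,0,8],
    [-1,0,0,0,0,0,8],
    [-1,0,0,0,0,0,8],
    [-1,0,0,0,0,0,8],
    [-1,0,0,0,0,0,8],
    [-1,0,0,0,0,0,8],
    [-1,0,0,0,0,0,8],
    [-1,0,0,0,0,0,8],
    [-1,0,0,0,0,0,8],
    [-1,0,0,0,0,0,8],
    [-1,0,0,-0.01,0,0,0],
    [-1,0,0,-0.007,0,0,0],
    [-1,0,0,-0.003,0,0,0],
    [-1,0,0,-0.002,0,0,0],
    [-1,0,0,-0.002,0,0,0],
    [-1,0,0,-0.001,0,0,0],
    [-1,0,0,-0.001,0,0,0],
  ],
)

```text
time: 4.7
position: [0.4544, -0.073, 0.1289]
ee_rot: [-180.0, -0.0, -155.4]
contact_force: [-2.5, 0.5, 5.7]
gripper_width: -0.0
grip_force: 2.9
```

Request:
step_arm(
  steps=[
    [-1,0,0,-0.001,0,0,0],
    [-1,0,0,-0.001,0,0,0],
    [-1,0,0,0,0,0,0],
  ],
)

```text
time: 5.0
position: [0.4544, -0.073, 0.1269]
ee_rot: [-180.0, -0.0, -155.4]
contact_force: [-3.3, 0.7, 4.2]
gripper_width: -0.0001
grip_force: 2.4
```

Moving under about 6 N, as expected; on to the stop.

Request:
step_arm(
  steps=[
    [-1,0,0,-0.001,0,0,0],
    [-1,0,0,-0.001,0,0,0],
    [-1,0,0,0,0,0,0],
  ],
)

```text
time: 5.3
position: [0.4546, -0.0733, 0.1255]
ee_rot: [-179.9, -0.0, -155.3]
contact_force: [-2.7, -0.6, 9.3]
gripper_width: 0.0003
grip_force: 4.5
```

Request:
step_arm(
  steps=[
    [-1,0,0,-0.001,0,0,0],
    [-1,0,0,0,0,0,0],
  ],
)

```text
time: 5.5
position: [0.4549, -0.0736, 0.1254]
ee_rot: [-179.9, -0.0, -155.3]
contact_force: [-5.4, -1.9, 13.7]
gripper_width: -0.0003
grip_force: 7.3
```

Request:
step_arm(
  steps=[
    [-1,0,0,-0.001,0,0,0],
    [-1,0,0,-0.001,0,0,0],
    [-1,0,0,0,0,0,0],
  ],
)

```text
time: 5.8
position: [0.4554, -0.0742, 0.1253]
ee_rot: [-179.8, 0.0, -155.2]
contact_force: [-7.7, -3.7, 25.6]
gripper_width: 0.0002
grip_force: 12.8
```

Request:
step_arm(
  steps=[
    [0.4,0,0,0.03,0,0,0],
    [0.4,0,0,0.04,0,0,0],
    [0.4,0,0,0.04,0,0,0],
    [0.4,0,0,0.01,0,0,-8],
    [0.4,0.01,0.007,0,0,0,-8],
    [0.4,0.01,0.007,0,0,0,-8],
    [0.4,0.01,0.007,0,0,0,-8],
    [0.4,0.01,0.007,0,0,0,-8],
    [0.4,0.01,0.007,0,0,0,-8],
    [0.4,0.01,0.006,0,0,0,-8],
    [0.4,0.01,0.006,0,0,0,-8],
    [0.4,0,0,0,0,0,-8],
    [0.4,0,0,0,0,0,-8],
    [0.4,0,0,0,0,0,0],
    [0.4,0,0,0,0,0,0],
  ],
)

```text
time: 7.3
position: [0.5246, -0.0259, 0.2412]
ee_rot: [180.0, -0.0, 124.8]
contact_force: [0.5, -0.6, 0.8]
gripper_width: 0.0597
grip_force: 0.0
```

```bash
python3 - <<'E'
from h import *
s=bot.get_state();print(s["time"],s["position"],s["ee_rot"],s["q"][5],s["gripper_width"])
t=bot.read_camera("side");im=bot.read_camera("top")
w=np.hstack([cv2.resize(im[170:290,245:365],None,fx=3.3,fy=4),cv2.resize(t[140:260,240:340],None,fx=4,fy=4)])[:,:,::-1];cv2.imwrite("pics/z3.png",w)
E
```

```text
7.3 [ 0.5245637  -0.02588847  0.24117168] [ 1.79999807e+02 -2.90075411e-03  1.24793552e+02] -160.0919841145082 0.05968210924352567
```

View pics/z3.png

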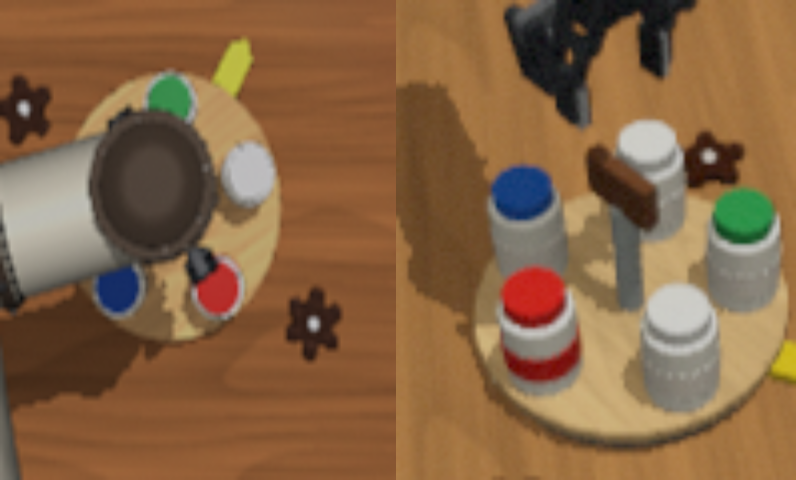

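The cap now sits low on the jar and the open fingers straddle the paddle's line. I'll go down and grip.

Request:
step_arm(
  steps=[
    [0.4,0,0,-0.02,0,0,0],
    [0.4,0,0,-0.02,0,0,0],
    [0.4,0,0,-0.02,0,0,0],
    [0.4,0,0,-0.02,0,0,0],
    [0.4,0,0,-0.01,0,0,0],
    [0.4,0,0,-0.008,0,0,0],
    [0.4,0,0,0,0,0,0],
  ],
)

```text
time: 8.1
position: [0.5243, -0.026, 0.1427]
ee_rot: [-179.9, -0.0, 124.7]
contact_force: [0.7, 0.3, 0.4]
gripper_width: 0.0594
grip_force: 0.0
```

Request:
step_arm(
  steps=[
    [-1,0,0,0,0,0,0],
    [-1,0,0,0,0,0,0],
    [-1,0,0,0,0,0,0],
    [-1,0,0,0,0,0,0],
    [-1,0,0,0,0,0,0],
    [-1,0,0,0,0,0,0],
  ],
  squeeze=50,
)

```text
time: 8.7
position: [0.5234, -0.0269, 0.1444]
ee_rot: [-179.8, 0.0, 124.7]
contact_force: [-3.8, -2.5, 5.3]
gripper_width: 0.0153
grip_force: 48.7
```

Request:
step_arm(
  steps=[
    [-1,0,0,0,0,0,2],
    [-1,0,0,0,0,0,4],
    [-1,0,0,0,0,0,6],
    [-1,0,0,0,0,0,6],
    [-1,0,0,0,0,0,6],
    [-1,0,0,0,0,0,6],
    [-1,0,0,0,0,0,6],
    [-1,0,0,0,0,0,6],
    [-1,0,0,0,0,0,6],
    [-1,0,0,0,0,0,6],
    [-1,0,0,0,0,0,6],
  ],
)

```text
time: 9.8
position: [0.5235, -0.0267, 0.1444]
ee_rot: [-179.9, -0.1, -175.1]
contact_force: [-4.8, -1.7, 5.4]
gripper_width: 0.0153
grip_force: 48.7
```

Request:
step_arm(
  steps=[
    [-1,0,0,0,0,0,6],
    [-1,0,0,0,0,0,6],
    [-1,0,0,0,0,0,6],
    [-1,0,0,0,0,0,6],
    [-1,0,0,0,0,0,6],
    [-1,0,0,0,0,0,6],
    [-1,0,0,0,0,0,6],
    [-1,0,0,0,0,0,6],
    [-1,0,0,0,0,0,5],
    [-1,0,0,0,0,0,3],
    [-1,0,0,0,0,0,0],
    [-1,0,0,0,0,0,0],
    [-1,0,0,0,0,0,0],
  ],
)

```text
time: 11.1
position: [0.5234, -0.0265, 0.1444]
ee_rot: [179.9, -0.1, -119.4]
contact_force: [-3.8, -0.8, 5.7]
gripper_width: 0.0153
grip_force: 48.8
```

```bash
python3 - <<'E'
from h import *
s=bot.get_state();print(s["time"],s["position"],s["ee_rot"],s["q"][5],s["gripper_width"],s["grip_force"],s["contact_force"])
t=bot.read_camera("side");im=bot.read_camera("top")
c=np.array([.5247,-.0255])
def ang(p):d=p[:2]-c;return p.round(4),np.degrees(np.arctan2(d[1],d[0])).round(1),np.linalg.norm(d).round(4)
for cam,I in (("top",im),("side",t)):
    for b in blobs(I,(0,150,80),(6,255,255),20):
        p=ray(cam,*b[1],.117)
        if np.linalg.norm(p[:2]-c)<.13:print(cam,b,ang(p))
    for b in blobs(I,(22,120,120),(35,255,255)):print(cam,"yel",ang(ray(cam,*b[1],.012)))
w=np.hstack([cv2.resize(im[170:290,245:365],None,fx=3.3,fy=4),cv2.resize(t[140:260,260:360],None,fx=4,fy=4)])[:,:,::-1];cv2.imwrite("pics/z4.png",w)
E
```

```text
11.1 [ 0.52339197 -0.02650343  0.14442022] [ 1.79926195e+02 -1.02773153e-01 -1.19360893e+02] -44.246463578760576 0.015321721479827743 48.83757412433624 [-3.83199052 -0.83177803  5.68317535]
top ([303, 193, 12, 12, 108], [308.7, 198.0]) (array([ 0.5996, -0.0681,  0.117 ]), np.float64(-29.6), np.float64(0.0861))
top yel (array([ 0.6499, -0.0924,  0.012 ]), np.float64(-28.1), np.float64(0.142))
side ([318, 198, 15, 14, 172], [325.0, 204.8]) (array([ 0.5972, -0.0743,  0.117 ]), np.float64(-33.9), np.float64(0.0874))
side ([316, 216, 19, 10, 82], [324.3, 221.6]) (array([ 0.5852, -0.1318,  0.117 ]), np.float64(-60.3), np.float64(0.1224))
side yel (array([ 0.6476, -0.0958,  0.012 ]), np.float64(-29.8), np.float64(0.1416))
```

View pics/z4.png

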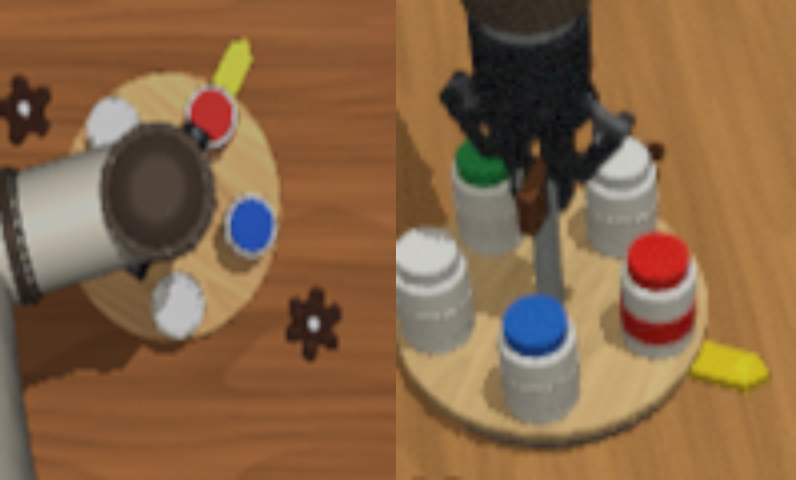

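The view shows the red jar in line with the pointer, to within about 2° (limit 8°), and the paddle held. I'll let it settle and hand in.

Request:
step_arm(
  steps=[
    [-1,0,0,0,0,0,0.5],
    [-1,0,0,0,0,0,0],
    [-1,0,0,0,0,0,0],
    [-1,0,0,0,0,0,0],
    [-1,0,0,0,0,0,0],
  ],
)

```text
time: 11.7
position: [0.5234, -0.0265, 0.1444]
ee_rot: [179.9, -0.1, -118.9]
contact_force: [-4.9, -1.2, 4.6]
gripper_width: 0.0154
grip_force: 48.8
```

```bash
python3 -c "
from workcell import bot
print(bot.hand_in())"
```

```text
the job is handed in; nothing more can be done
None
```

I pressed the red cap down to its stop, turned the jar to within about 2° of the yellow pointer, and handed the job in at 11.7 s with the gripper still holding the carousel at about 49 N; the hand-in gave no verdict.

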